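Start the digestion run

TASK

Start the digestion run using only pushes of a fingertip: first flip the heater's clear cover over and gently fully shut, without slamming it. Then push the standing timer over where it stands, so that it lies on its back with its display facing up. Do not pick anything up, do not shove the timer across the bench, and leave the bottles, beaker, jar and carton standing where they are.

Things in the scene. Friction and masses are not known exactly. Their poses are not given: they have to be found in the camera images.
- heater: white vial heater fixed to the bench, left or right: 170 mm deep (its x) x 150 mm wide (its y) x 90 mm high, nine capped vials stand out of its top. Origin: centre of the underside; z up; x points away from the robot, to its hinge side. The cover's hinge line runs along the heater's y at x = +75 mm, z = 90 mm.
- cover (a joint): hinge angle (rad) of the heater's clear cover: 0 = fully shut (level over the vials, end stop), pi/2 = upright, more = leaning back, away from the robot (stop at 2.2). Stiff hinge: it stays where left and needs 0.3 to 0.5 N m, 2 to 4 N near the free edge. Closing faster than 3 rad/s is a slam.
- cover_edge (a point): middle of the free edge of the cover's outer face. The cover is an upside-down clear tray: 150 mm from hinge to free edge, 146 mm wide, 42 mm deep. The point is 150 mm along the cover and 42 mm off the hinge line; the outer face is on top when shut (132 mm up) and faces away from the robot when open. Frame: z = outer normal, x = free edge to hinge.
- timer: loose grey tip-over timer, a slab 38 mm thick (its x) x 70 mm wide (y) x 95 mm tall (z), about 0.16 kg, standing on its small end. Origin: centre of that end. The display (dark panel, three round keys below) is on its +x face. Pushed near the top of that face it tips over the lower edge of its back and falls on its back; its x then points up. The bench is clear there.
- dropper_a: white dropper bottle, 28 mm diameter, 65 mm tall, stands beside the timer; loose, origin: centre of its underside; to be left alone
- dropper_b: white dropper bottle, 28 mm diameter, 65 mm tall, stands on the other side of the timer; loose, origin: centre of its underside; to be left alone
- amber_bottle: amber glass bottle, 40 mm diameter, 85 mm tall, near the middle line of the bench; loose, origin: centre of its underside; to be left alone
- beaker: small clear plastic beaker, 50 mm rim diameter, 60 mm tall, near the middle line of the bench; loose, origin: centre of its underside; to be left alone
- carton: standing reagent carton, 60 x 75 mm, 85 mm tall, far right part of the bench; loose, origin: centre of its underside; to be left alone
- jar: white screw-top jar, 60 mm diameter, 70 mm tall, far part of the bench; loose, origin: centre of its underside; to be left alone

How it is judged:
By the outcome, as a careful person would: the job done as asked, in the order asked, and still so for the second after the job is handed in, with the robot touching nothing.
It also fails if it takes over 51 s, if anything falls off the work surface, if the arm or the gripper's body presses on something with over 40 N, if the wrist force passes 120 N, or if a joint passes its speed limit or range.

ROBOT

A 6-joint arm with a two-finger parallel gripper is mounted at the origin on the work surface. World frame = base frame: x ahead of the robot, y to its left, z up, the work surface at z = 0. Lengths are in mm, angles in rad, forces in N, time in s.
With the tool pointing down it reaches from about 275 to 750 mm from the base axis. Payload 10.2 kg.
Tool frame: the origin (TCP) lies midway between the tips of the shut fingers; the grasp point (between the pads) lies 19 mm behind it; z points along the fingers, y is the line along which they close (so a half turn about z gives the same grasp; the last joint's range is limited). The gripper opens to 85 mm and grips with 20 to 120 N. Pads are 22 mm wide; open, the fingers measure 114 mm over their backs; the gripper's body (76 mm by 85 mm) begins 54 mm behind the grasp point. The pads swing forward as they close: fully open they stand 13 mm farther back than shut.
Start: joints at [0.993, 0.313, 1.498, -0, 1.331, -0.223], TCP at [182.399, 492.302, 231.294] pointing down, gripper open.
Joint ranges: [-2.94, 2.94], [-0.97, 2.17], [0.19, 2.56], [-1.23, 4.37], [0.02, 3.11], [-2.88, 2.88]. Speed limits (rad/s): [2.39, 2.39, 3.01, 3.14, 3.14, 3.14].

INTERFACE

Orientations are given as a unit quaternion [w, x, y, z].
In Python, from rig import sense, capture, finish_job, find_in, place_of gives the robot as it stands. The module is installed in compiled form; this text tells all that it offers.
- The arm moves only by the shell command python3 -m jog 'ROWS' [FORCE]. ROWS is JSON, a list of rows, each an object of numbers: "tx", "ty", "tz": the shift along the tool's x, y, z in mm; "ax", "ay", "az": the turn, a rotation vector about the tool's x, y, z in rad; "jaw": the closure, from -1 (fully open) to 1 (shut), so that 0 is half open. In form: [{"tx": .., "ty": .., "tz": .., "ax": .., "ay": .., "az": .., "jaw": ..}, ...]. A call has 1 to 5 rows; each row shifts and turns the commanded pose from where the row before left it, along the tool's axes as they then stand; what a row does not reach is not made up. A row lasts 1/8 s, in which the tool goes at most 62.5 mm and 10.7 degrees, less where a joint would pass 70% of its speed; a pose out of reach is approached as far as the arm can. A call with a gripper value outside its range is refused whole. The fingers move at their own pace and stop on an object; FORCE is the grip in N (left out, the last holds). Time passes only in rows, so rows that do not move let the fingers close. It gives the time, the measured TCP pose, the force, the opening and the grip force at its end, in the units of the state.
- sense(): the state, without advancing time (a new reading comes with each control period).
- capture(name): name is "side" or "top" or "wrist"; returns a dict with "color" (420x560x3 uint8, red, green, blue), "depth" (420x560 float32, mm along the optical axis (not along the pixel's ray), 0 where there is no reading), "fx", "fy", "cx", "cy" (pixels), "camera_from_world" (4x4, takes a point from world to camera coordinates); the wrist camera has in their place "mount" (4x4, takes a point from camera to tool coordinates, whose origin is the TCP and whose axes are the flange's). Camera axes: x right, y up, looking along -z (the intrinsics and any distortion apply to the point x, -y, -z); pixel columns grow to the right and rows downward; lengths in mm; the calibration is good to about 2 mm. A picture is of the moment at which its call begins: read the wrist's pose just before it.
- finish_job(): hands the job in; it is judged then, once.
Trained networks look in the newest picture that a camera, given by its name, has taken for a name from the list of things; names that differ only in an ending like _2 or _b are one class to them, and where a whole thing is asked for, a point or a joint stands for the part that bears it (a point fixed in the world has none). Each returns a list of dicts, best first, with "conf" (0 to 1); they miss things now and then, are a little off and sometimes report something else, mostly with a low value. They report only what shows in the picture. A call takes as long as a camera call.
- find_in(query, camera): "centre" ([column, row] in pixels, amid what is visible of it).
- place_of(query, camera): "centre" ([column, row] in pixels: a listed point, or the origin of a listed thing).
The state is a dict: "time_s": time; "joints": joint angles; "dq": joint speeds; "tau": joint torques, N m; "eef_pos": TCP position; "ee_rot": TCP orientation; "force": force on the tool from outside, world axes, zero at the start; "wrist_torque": the same for the moment, N m; "grip_width": opening from 0.0 (shut) to 1.0 (fully open); "grip_force": force on a finger pad.
Only numpy, scipy, OpenCV 4.12 (cv2) and the standard library are available. Lean on these libraries where they do the work, as an engineer would, in place of code of your own. Each camera call takes 0.05 s, during which the arm holds its last target. There are 200 camera calls.

## Working session

There is one attempt and no reset: what is moved stays moved. The work goes in short steps, Python scripts to look and compute and a shell command to move; the robot and the scene stay as the last step left them, time stands still between calls to the robot, and variables do not carry over. Pictures are saved under pics/ and viewed, at most 10 in all, crops included, and the job is handed in when it is done.

```bash
mkdir -p pics
cat > h.py <<'E'
import numpy as np, cv2
from rig import *
from scipy.spatial.transform import Rotation as R
def rot(q): return R.from_quat([q[1],q[2],q[3],q[0]])
def w2c(c): return np.array(c["camera_from_world"])
def unproj(c,px,d=None,z=None):
    T=np.linalg.inv(w2c(c)); u,v=px
    r=np.array([(u-c["cx"])/c["fx"],-(v-c["cy"])/c["fy"],-1.])
    o=T[:3,3]; rw=T[:3,:3]@r
    if z is not None: return o+rw*(z-o[2])/rw[2]
    return o+rw*d
def dep(c,px):
    u,v=int(round(px[0])),int(round(px[1])); p=c["depth"][max(v-2,0):v+3,max(u-2,0):u+3]; p=p[p>0]
    return float(np.median(p)) if p.size else 0
def tri(c1,p1,c2,p2):
    o=[];d=[]
    for c,p in((c1,p1),(c2,p2)):
        a=unproj(c,p,d=0);b=unproj(c,p,d=1)-a;o.append(a);d.append(b/np.linalg.norm(b))
    A=sum(np.eye(3)-np.outer(x,x) for x in d);B=sum((np.eye(3)-np.outer(x,x))@y for x,y in zip(d,o))
    return np.linalg.solve(A,B)
E
python3 - <<'E'
from h import *
np.set_printoptions(precision=1,suppress=True)
s=sense();print(s["time_s"],s["eef_pos"],s["ee_rot"],s["force"])
C={}
for n in("side","top"):
    c=C[n]=capture(n);cv2.imwrite(f"pics/{n}0.png",c["color"][:,:,::-1])
    print(n,np.linalg.inv(w2c(c))[:3,3],[k for k in c])
P={}
for q in["heater","cover_edge","timer","dropper_a","amber_bottle","beaker","carton","jar"]:
    for n in("side","top"):
        l=place_of(q,n)
        for e in l[:3]:
            if e["conf"]>.3: print(q,n,round(e["conf"],2),np.array(e["centre"]),"z0:",unproj(C[n],e["centre"],z=0),"d:",unproj(C[n],e["centre"],d=dep(C[n],e["centre"])))
        if l:P[q,n]=l[0]["centre"]
    if (q,"side") in P and (q,"top") in P: print("  tri",tri(C["side"],P[q,"side"],C["top"],P[q,"top"]))
print(sense()["time_s"])
E
```

```text
0.0 [182.2 492.1 230.7] [-0.   0.2  1.  -0. ] [-0.   0.1  0.5]
side [192.7 499.6 835.4] ['color', 'depth', 'fx', 'fy', 'cx', 'cy', 'camera_from_world']
top [ 342.4   13.1 1261.7] ['color', 'depth', 'fx', 'fy', 'cx', 'cy', 'camera_from_world']
heater side 0.85 [348.9 215.3] z0: [ 440. -194.   -0.] d: [ 416.9 -129.2   78.1]
heater side 0.69 [293. 333.] z0: [386.2 139.6   0. ] d: [381.7 147.8  19. ]
heater top 0.85 [348.4 249.9] z0: [ 444.8 -200.7    0. ] d: [ 437.4 -185.4   90.6]
  tri [ 444.5 -203.   -11.3]
cover_edge side 0.87 [297.3 128.9] z0: [ 718.9 -400.3    0. ] d: [ 663.7 -306.    87.5]
cover_edge top 0.71 [344.6 184.2] z0: [ 626.  -198.1    0. ] d: [ 625.9 -198.     0.5]
cover_edge top 0.36 [212.3 150.2] z0: [728.1 165.4   0. ] d: [706.8 157.   69.7]
  tri [ 577.1 -160.3  223.1]
timer side 0.73 [252.8 340.3] z0: [442.5 196.8   0. ] d: [429.2 212.9  44.5]
timer top 0.88 [200.3 254.3] z0: [440.5 196.8   0. ] d: [433.1 183.1  94.5]
  tri [441.2 197.    1.4]
dropper_a side 0.56 [218.5 356.8] z0: [476.6 260.5   0. ] d: [469.7 266.3  20.2]
dropper_a side 0.5 [290.6 333.5] z0: [389.5
[... 310 characters left out ...]
ttle side 0.82 [267.7 248.6] z0: [544.8  -0.7   0. ] d: [534.7  13.5  23.8]
amber_bottle top 0.6 [272.4 217.2] z0: [537.5   2.4   0. ] d: [528.8   2.8  55.9]
  tri [538.6   3.5   8.6]
beaker side 0.81 [226.7 223. ] z0: [667.9  -7.    0. ] d: [656.7   4.9  19.7]
beaker top 0.84 [276.1 170.3] z0: [668.2 -10.2   0. ] d: [667.1 -10.1   4.5]
  tri [670.  -10.   -4.7]
carton top 0.72 [380.8 161.8] z0: [ 688.1 -301.8    0. ] d: [ 665.  -280.7   84.5]
jar side 0.67 [157.  257.7] z0: [733.4 160.    0. ] d: [704.8 177.9  44.1]
jar top 0.64 [213.2 149.7] z0: [729.5 162.9   0. ] d: [708.5 154.8  68.6]
jar top 0.64 [276.5 170.4] z0: [667.9 -11.3   0. ] d: [666.8 -11.2   4.5]
  tri [728.  162.5   7.1]
0.9
```

View pics/side0.png

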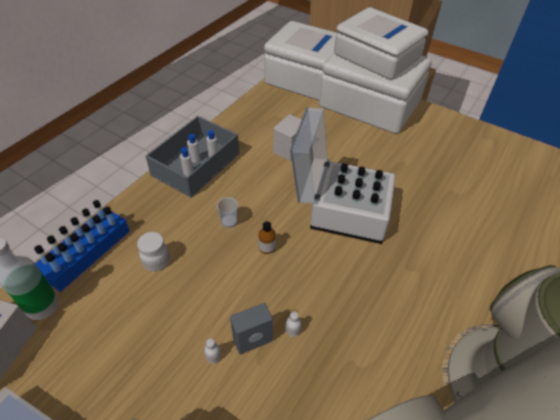

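View pics/top0.png

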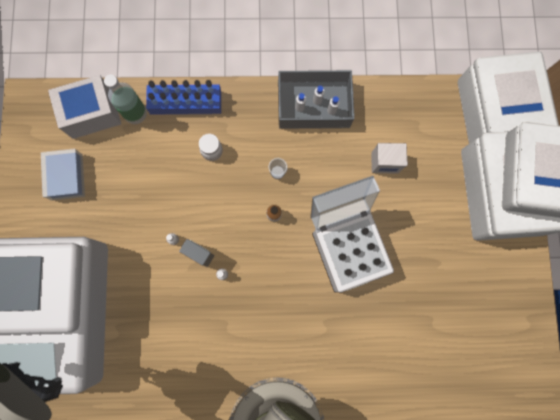

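The side view shows the open cover (around 310,155) behind the heater at (355,200), and the timer at (252,328) between two droppers. The top view has the heater at (353,250), the timer at (197,252) and the amber bottle at (274,212). Next I'll measure the yaws and look closer at the timer.

Run:
```python
from h import *
np.set_printoptions(precision=1,suppress=True)
C={n:capture(n) for n in("side","top")}
def cloud(c):
    v,u=np.mgrid[:420,:560]; d=c["depth"]; m=d>0
    T=np.linalg.inv(w2c(c)); d=d[m];u=u[m];v=v[m]
    p=np.stack([(u-c["cx"])/c["fx"]*d,-(v-c["cy"])/c["fy"]*d,-d],1)
    return p@T[:3,:3].T+T[:3,3]
for n in C:
    p=cloud(C[n])
    for nm,ctr,r,zl,zh in(("heater",(440,-190),130,80,98),("timer",(441,197),75,86,103)):
        q=p[(np.hypot(*(p[:,:2]-ctr).T)<r)&(p[:,2]>zl)&(p[:,2]<zh)]
        if len(q)>5: print(n,nm,len(q),cv2.minAreaRect(q[:,:2].astype(np.float32)),np.median(q[:,2]))
    q=p[(p[:,2]>150)&(np.hypot(*(p[:,:2]-(520,-190)).T)<180)]
    print("cover pts",len(q)); 
    for z in range(90,260,20):
        k=p[(abs(p[:,2]-z)<10)&(p[:,0]>470)&(p[:,0]<640)&(p[:,1]<-80)&(p[:,1]>-300)]
        if len(k):print(z,len(k),k.mean(0),k.min(0),k.max(0))
a=cv2.resize(C["side"]["color"][290:370,190:310],(480,320),interpolation=2)
b=cv2.resize(C["side"]["color"][100:245,270:400],(287,320),interpolation=2)
cv2.imwrite("pics/crop1.png",np.hstack([a,b])[:,:,::-1])
b=cv2.resize(C["top"]["color"][160:310,290:410],None,fx=3.5,fy=3.5,interpolation=2)
cv2.imwrite("pics/crop2.png",b[:,:,::-1])
```

```text
side heater 3313 ((455.119384765625, -194.12298583984375), (203.17337036132812, 151.75527954101562), 19.15917205810547) 90.0080141317967
side timer 806 ((442.20623779296875, 197.51608276367188), (70.4294204711914, 39.33952713012695), 59.50792694091797) 93.95465244210925
cover pts 1603
90 1267 [ 509.7 -180.7   90.9] [ 470.1 -268.    80.2] [571.2 -92.   99.9]
110 341 [ 517.9 -180.9  110.8] [ 470.2 -245.2  100.1] [574.5 -91.6 119.9]
130 226 [ 536.1 -161.6  129.9] [ 471.5 -239.9  120. ] [575.9 -90.4 139.9]
150 206 [ 535.1 -152.8  149.9] [ 498.6 -242.4  140. ] [573.6 -89.5 159.9]
170 201 [ 533.7 -142.1  169.9] [ 501.6 -239.5  160.1] [570.  -87.9 180. ]
190 185 [ 533.  -129.8  189.7] [ 504.5 -241.5  180. ] [566.7 -86.9 199.9]
210 174 [ 533.1 -120.   209.7] [ 508.  -240.   200.3] [563.4 -85.9 219.9]
230 943 [ 550.7 -151.6  233.1] [ 511.3 -237.3  220.1] [595.2 -85.2 239.8]
top heater 4157 ((452.3046875, -193.85684204101562), (203.88211059570312, 150.9766082763672), 18.835193634033203) 90.41952975400045
top timer 437 ((439.5553894042969, 198.20106506347656), (70.68323516845703, 38.477909088134766), 57.831382751464844) 94.36721648462344
cover pts 1288
90 1678 [ 509.9 -183.4   90.9] [ 470.  -265.1   81. ] [565.9 -92.1  99.8]
110 161 [ 516.  -187.   110.4] [ 470.  -241.   100.1] [569.1 -90.6 119.8]
130 54 [ 528.9 -181.2  129.1] [ 473.8 -239.7  120. ] [566.5 -90.6 139.8]
150 49 [ 533.9 -169.3  149.8] [ 496.7 -239.9  140.1] [563.7 -88.7 159.8]
170 46 [ 530.9 -152.6  169.9] [ 499.  -238.9  160. ] [561.8 -87.1 179.9]
190 42 [ 531.9 -147.6  190. ] [ 502.9 -237.4  180.1] [559.4 -88.  199.7]
210 38 [ 531.1 -134.2  210. ] [ 504.8 -237.6  200. ] [558.6 -86.4 219.5]
230 1128 [ 550.8 -159.3  234.2] [ 508.4 -235.7  220.4] [592.2 -84.7 240. ]
250 10 [ 539.7 -167.7  240.9] [ 514.4 -223.5  240. ] [ 564.6 -112.   243.3]
```

View pics/crop1.png

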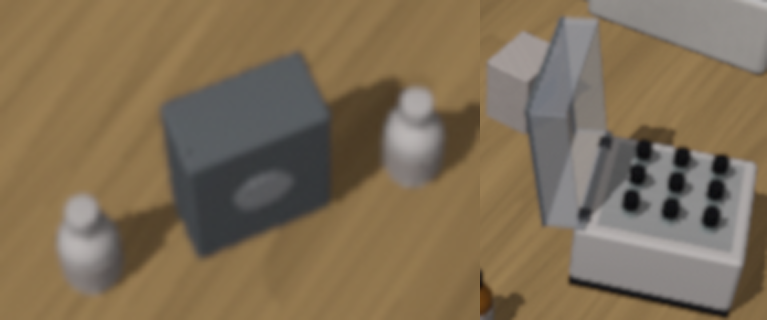

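View pics/crop2.png

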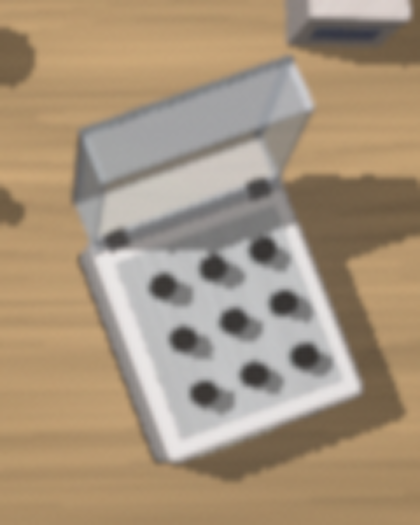

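The visible timer face has only one pale disc, with no dark panel or keys, so it's probably the back. I'll check that from the far side later. The cover is near upright, and the hinge is toward +x+y. Next I'll fit the cover angle and plan the approach.

```bash
cat >> h.py <<'E'
H=np.array([438,-199.5,0]);HY=np.deg2rad(19)
HR=R.from_euler("z",HY)
def cloud(c):
    v,u=np.mgrid[:420,:560]; d=c["depth"]; m=d>0
    T=np.linalg.inv(w2c(c)); d=d[m];u=u[m];v=v[m]
    p=np.stack([(u-c["cx"])/c["fx"]*d,-(v-c["cy"])/c["fy"]*d,-d],1)
    return p@T[:3,:3].T+T[:3,3]
def inH(p): return HR.inv().apply(p-H)
def contact(th,a,off=0): # heater x,z of a point on the outer face
    return 75-a*np.cos(th)+(42+off)*np.sin(th), 90+a*np.sin(th)+(42+off)*np.cos(th)
def delta(pos,Rt=None):
    s=sense(); r=rot(s["ee_rot"]); d=r.inv().apply(np.array(pos)-s["eef_pos"])
    return d, (r.inv()*Rt).as_rotvec() if Rt is not None else None
E
python3 - <<'E'
from h import *
np.set_printoptions(precision=3,suppress=True)
s=sense();r=rot(s["ee_rot"]);print(r.as_matrix(),s["joints"])
for n in("side","top"):
    q=inH(cloud(capture(n)))
    m=(abs(q[:,1])<85)&(q[:,0]>50)&(q[:,0]<180)&(q[:,2]>100); q=q[m]
    t=q[q[:,2]>220]; print(n,len(t),t.min(0),t.max(0))
    for lo in range(70,170,10):
        k=t[(t[:,0]>=lo)&(t[:,0]<lo+10)]
        if len(k): print(lo,len(k),np.percentile(k[:,2],[10,50,90]),k[:,1].min(),k[:,1].max())
    for z in range(110,240,20):
        k=q[abs(q[:,2]-z)<10]; print(z,len(k),np.percentile(k[:,0],[2,50,98]) if len(k) else 0)
for w in ([594,-146,300],H+HR.apply([165,0,300])): print(w,delta(w,HR*R.from_euler("x",np.pi)*R.from_euler("z",np.pi))) 
print(delta(w,HR*R.from_euler("x",np.pi)),delta(w,HR*R.from_euler("x",np.pi)*R.from_euler("z",np.pi/2)))
E
```

```text
[[-0.938  0.347 -0.   ]
 [ 0.347  0.938 -0.   ]
 [ 0.    -0.    -1.   ]] [ 0.993  0.313  1.498  0.     1.331 -0.223]
side 940 [102.579 -77.344 220.149] [142.951  73.255 239.891]
100 188 [229.469 236.02  237.673] -73.56345089321036 71.80947844545248
110 233 [231.79  234.983 236.382] -74.30883152351643 73.25523504568379
120 234 [230.592 233.489 235.012] -77.3436018731503 71.79150255763743
130 228 [230.237 232.209 233.61 ] -75.92517022336511 72.66586077640764
140 57 [230.265 231.862 233.431] -73.04793266901984 69.81668312595397
110 228 [ 83.413 103.587 121.693]
130 222 [ 87.03  105.328 124.599]
150 212 [ 89.509 106.991 127.616]
170 194 [ 92.798 107.745 131.186]
190 187 [ 96.281 109.253 134.307]
210 175 [ 99.464 114.848 137.259]
230 940 [103.473 122.01  141.705]
top 1135 [ 98.696 -73.715 220.54 ] [140.162  73.966 241.443]
90 4 [223.955 224.795 228.215] -71.12306541426337 73.04093713985907
100 294 [233.64  236.278 238.895] -73.34591186720252 73.24035419041424
110 277 [232.403 235.024 237.528] -72.46526963309536 73.27678733223796
120 283 [230.888 233.613 236.411] -73.4839223563054 73.16634806202804
130 275 [230.148 232.391 234.687] -73.71478308462781 73.96630618385578
140 2 [228.551 229.074 229.598] 60.46120985718312 67.82584648866198
110 102 [ 79.144 113.163 115.392]
130 49 [ 82.902  99.554 118.716]
150 48 [ 85.811 100.028 123.34 ]
170 45 [ 88.73   99.732 129.049]
190 43 [ 92.697 101.122 128.196]
210 39 [ 95.357 103.644 132.25 ]
230 1125 [100.672 119.831 138.838]
[594, -146, 300] (array([-607.723, -455.533,  -68.719]), array([-0.   , -0.   , -0.686]))
[ 594.011 -145.781  300.   ] (array([-607.657, -455.324,  -68.719]), array([-0.   , -0.   , -0.686]))
(array([-607.657, -455.324,  -68.719]), array([-0.   ,  0.   ,  2.455])) (array([-607.657, -455.324,  -68.719]), array([ 0.   , -0.   , -2.257]))
```

```bash
python3 -m jog '[{"az":0.177,"tz":-18,"jaw":1},{"az":0.177,"tz":-18,"jaw":1},{"az":0.177,"tz":-18,"jaw":1},{"az":0.177,"tz":-18,"jaw":1},{"az":0.177,"tz":-17,"jaw":1}]' 40
python3 -m jog '[{"tx":-57,"ty":14,"jaw":1},{"tx":-57,"ty":14,"jaw":1},{"tx":-57,"ty":14,"jaw":1},{"tx":-57,"ty":14,"jaw":1},{"tx":-57,"ty":14,"jaw":1}]'
python3 -m jog '[{"tx":-57,"ty":14,"jaw":1},{"tx":-57,"ty":14,"jaw":1},{"tx":-57,"ty":14,"jaw":1},{"tx":-57,"ty":14,"jaw":1},{"tx":-57,"ty":14,"jaw":1}]'
python3 - <<'E'
from h import *
s=sense();print(s["force"],delta(H+HR.apply([172,0,205]),HR*R.from_euler("x",np.pi)*R.from_euler("z",-np.pi/2)),inH(s["eef_pos"]))
E
```

```text
[-0.51864777  0.46571405 -0.20033175] (array([-613.07413081, -450.88637702,   26.280634  ]), array([-2.49626994e-05, -1.56465533e-05,  8.84354693e-01])) [-16.44914497 737.32280878 231.28843835]schema error: expected keys tx, ty, tz, ax, ay, az, jaw
schema error: expected keys tx, ty, tz, ax, ay, az, jaw
schema error: expected keys tx, ty, tz, ax, ay, az, jaw
```

```bash
python3 -m jog '[{"tx":0,"ty":0,"tz":-18,"ax":0,"ay":0,"az":0.177,"jaw":1},{"tx":0,"ty":0,"tz":-18,"ax":0,"ay":0,"az":0.177,"jaw":1},{"tx":0,"ty":0,"tz":-18,"ax":0,"ay":0,"az":0.177,"jaw":1},{"tx":0,"ty":0,"tz":-18,"ax":0,"ay":0,"az":0.177,"jaw":1},{"tx":0,"ty":0,"tz":-18,"ax":0,"ay":0,"az":0.177,"jaw":1}]' 40
python3 -m jog '[{"tx":-57,"ty":14,"tz":0,"ax":0,"ay":0,"az":0,"jaw":1},{"tx":-57,"ty":14,"tz":0,"ax":0,"ay":0,"az":0,"jaw":1},{"tx":-57,"ty":14,"tz":0,"ax":0,"ay":0,"az":0,"jaw":1},{"tx":-57,"ty":14,"tz":0,"ax":0,"ay":0,"az":0,"jaw":1},{"tx":-57,"ty":14,"tz":0,"ax":0,"ay":0,"az":0,"jaw":1}]'
python3 -m jog '[{"tx":-57,"ty":14,"tz":0,"ax":0,"ay":0,"az":0,"jaw":1},{"tx":-57,"ty":14,"tz":0,"ax":0,"ay":0,"az":0,"jaw":1},{"tx":-57,"ty":14,"tz":0,"ax":0,"ay":0,"az":0,"jaw":1},{"tx":-57,"ty":14,"tz":0,"ax":0,"ay":0,"az":0,"jaw":1},{"tx":-57,"ty":14,"tz":0,"ax":0,"ay":0,"az":0,"jaw":1}]'
python3 - <<'E'
from h import *
s=sense();print(s["time_s"],s["force"],delta(H+HR.apply([172,0,205]),HR*R.from_euler("x",np.pi)*R.from_euler("z",-np.pi/2)),inH(s["eef_pos"]))
E
```

```text
time_s: 1.72
eef_pos: [182.4, 492.2, 321.9]
ee_rot: [-0.0, 0.583, 0.812, -0.0]
force: [0.2, 0.3, -0.5]
grip_width: 0.001
grip_force: 0.0
time_s: 2.35
eef_pos: [341.9, 243.8, 321.5]
ee_rot: [0.0, 0.581, 0.814, 0.0]
force: [0.9, 1.1, 0.3]
grip_width: 0.0
grip_force: 0.0
time_s: 2.98
eef_pos: [500.8, -3.1, 321.4]
ee_rot: [0.0, 0.581, 0.814, 0.0]
force: [1.9, 0.4, 0.2]
grip_width: -0.0
grip_force: 0.0
2.975 [1.93042589 0.43987974 0.1518876 ] (array([-165.19641024,   48.79700288,  116.44537583]), array([ 3.84786562e-04,  6.72514298e-05, -8.96472716e-04])) [123.30631343 165.24793923 321.41550784]
```

```bash
python3 -m jog '[{"tx":-41,"ty":12,"tz":0,"ax":0,"ay":0,"az":0,"jaw":1},{"tx":-41,"ty":12,"tz":0,"ax":0,"ay":0,"az":0,"jaw":1},{"tx":-41,"ty":12,"tz":0,"ax":0,"ay":0,"az":0,"jaw":1},{"tx":-42,"ty":13,"tz":0,"ax":0,"ay":0,"az":0,"jaw":1},{"tx":0,"ty":0,"tz":40,"ax":0,"ay":0,"az":0,"jaw":1}]'
python3 -m jog '[{"tx":0,"ty":0,"tz":40,"ax":0,"ay":0,"az":0,"jaw":1},{"tx":0,"ty":0,"tz":36,"ax":0,"ay":0,"az":0,"jaw":1},{"tx":0,"ty":0,"tz":0,"ax":0,"ay":0,"az":0,"jaw":1}]'
python3 - <<'E'
from h import *
s=sense();print(s["time_s"],s["force"],inH(s["eef_pos"]))
c=capture("side");print(sense()["force"]);cv2.imwrite("pics/s2.png",cv2.resize(c["color"][60:260,220:460],None,fx=2.5,fy=2.5)[:,:,::-1])
# path: tip near edge corner (14.5 half) contact at a=120, vertical finger
for th in np.arange(1.73,-.01,-.17):
    x,z=contact(th,120); 
    print(round(th,2),round(x+14.5*np.sin(th),1),round(z,1))
E
```

```text
time_s: 3.6
eef_pos: [602.0, -144.3, 282.3]
ee_rot: [0.003, 0.582, 0.813, 0.0]
force: [0.4, 0.4, -1.1]
grip_width: 0.002
grip_force: 0.0
time_s: 3.98
eef_pos: [599.0, -141.0, 203.1]
ee_rot: [-0.003, 0.581, 0.814, -0.001]
force: [-1.0, 0.1, 1.0]
grip_width: -0.004
grip_force: 0.0
3.975 [-0.97112243  0.10186204  0.98006014] [171.31437321   2.87992687 203.05038509]
[-0.3238878  -0.33983815  0.88380699]
1.73 149.8 201.8
1.56 130.2 210.4
1.39 109.0 215.6
1.22 86.8 217.1
1.05 64.3 215.0
0.88 42.1 209.2
0.71 20.8 200.1
0.54 1.1 187.7
0.37 -16.4 172.6
0.2 -31.4 155.0
0.03 -43.3 135.6
```

View pics/s2.png

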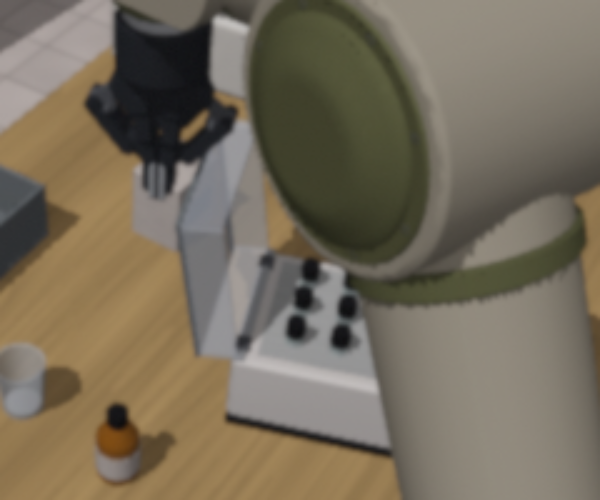

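The picture shows the shut fingertips at (157,190), just behind the cover, and the bottles are clear. I'll push high on the face so only the fingertip touches it.

```bash
python3 -m jog '[{"tx":0,"ty":0,"tz":-14,"ax":0,"ay":0,"az":0,"jaw":1},{"tx":0,"ty":-10,"tz":0,"ax":0,"ay":0,"az":0,"jaw":1},{"tx":0,"ty":-10,"tz":0,"ax":0,"ay":0,"az":0,"jaw":1},{"tx":0,"ty":-11,"tz":-4,"ax":0,"ay":0,"az":0,"jaw":1},{"tx":0,"ty":-11,"tz":-4,"ax":0,"ay":0,"az":0,"jaw":1}]'
python3 -m jog '[{"tx":0,"ty":-12,"tz":-3,"ax":0,"ay":0,"az":0,"jaw":1},{"tx":0,"ty":-12,"tz":-2,"ax":0,"ay":0,"az":0,"jaw":1},{"tx":0,"ty":-12,"tz":-1,"ax":0,"ay":0,"az":0,"jaw":1},{"tx":0,"ty":-12,"tz":0,"ax":0,"ay":0,"az":0,"jaw":1}]'
python3 - <<'E'
from h import *
s=sense();print(s["time_s"],s["force"],inH(s["eef_pos"]))
p=inH(cloud(capture("top")));p=p[(abs(p[:,1])<70)&(p[:,0]>-100)&(p[:,0]<160)&(p[:,2]>125)]
for y0,y1 in((-70,-45),(45,70)):
  for lo in range(-60,160,20):
    k=p[(p[:,0]>=lo)&(p[:,0]<lo+20)&(p[:,1]>y0)&(p[:,1]<y1)]
    if len(k)>3: print(lo,len(k),np.percentile(k[:,2],[10,50,90]))
E
```

```text
time_s: 4.65
eef_pos: [559.6, -155.3, 227.7]
ee_rot: [0.0, 0.581, 0.814, 0.0]
force: [2.5, 0.4, -0.1]
grip_width: -0.004
grip_force: 1.1
time_s: 5.15
eef_pos: [514.0, -170.8, 233.2]
ee_rot: [-0.0, 0.581, 0.814, 0.0]
force: [2.7, 2.1, -0.4]
grip_width: 0.001
grip_force: 0.9
5.15 [ 2.68658106  2.07186163 -0.3548229 ] [ 81.23098449   2.3677841  233.19867956]
20 28 [233.79514021 237.02500555 513.12953945]
40 56 [239.30078525 524.16918591 529.06237562]
60 54 [505.40948923 515.3396087  523.3912161 ]
-60 52 [524.26778528 533.16855263 540.18295075]
-40 209 [538.96539015 546.2974644  550.48178447]
-20 202 [538.37176912 547.14498727 552.44772151]
0 171 [548.73931032 551.72101632 555.74300696]
20 49 [548.80000433 550.91759687 553.62088607]
60 100 [487.583835   500.73174847 511.48705105]
80 200 [502.42427775 522.04525138 542.75268482]
100 202 [497.37640018 537.1019207  540.64261426]
120 67 [503.83038232 513.95330199 524.84665453]
```

```bash
python3 -m jog '[{"tx":0,"ty":-12,"tz":3,"ax":0,"ay":0,"az":0,"jaw":1},{"tx":0,"ty":-12,"tz":3,"ax":0,"ay":0,"az":0,"jaw":1},{"tx":0,"ty":-12,"tz":3,"ax":0,"ay":0,"az":0,"jaw":1},{"tx":0,"ty":-12,"tz":4,"ax":0,"ay":0,"az":0,"jaw":1}]'
python3 -m jog '[{"tx":0,"ty":-12,"tz":5,"ax":0,"ay":0,"az":0,"jaw":1},{"tx":0,"ty":-11,"tz":6,"ax":0,"ay":0,"az":0,"jaw":1},{"tx":0,"ty":-11,"tz":7,"ax":0,"ay":0,"az":0,"jaw":1},{"tx":0,"ty":-10,"tz":7,"ax":0,"ay":0,"az":0,"jaw":1}]'
python3 -m jog '[{"tx":0,"ty":-9,"tz":9,"ax":0,"ay":0,"az":0,"jaw":1},{"tx":0,"ty":-9,"tz":9,"ax":0,"ay":0,"az":0,"jaw":1},{"tx":0,"ty":-8,"tz":10,"ax":0,"ay":0,"az":0,"jaw":1},{"tx":0,"ty":-8,"tz":10,"ax":0,"ay":0,"az":0,"jaw":1}]'
python3 - <<'E'
from h import *
s=sense();print(s["time_s"],s["force"],inH(s["eef_pos"]))
E
```

```text
time_s: 5.7
eef_pos: [468.7, -186.5, 220.1]
ee_rot: [0.0, 0.581, 0.814, -0.0]
force: [1.4, -0.0, 1.7]
grip_width: -0.001
grip_force: 1.0
time_s: 6.2
eef_pos: [427.2, -200.6, 194.6]
ee_rot: [-0.0, 0.581, 0.814, 0.0]
force: [1.4, 0.6, 0.3]
grip_width: 0.002
grip_force: 0.6
time_s: 6.7
eef_pos: [395.2, -211.7, 156.6]
ee_rot: [-0.0, 0.581, 0.814, 0.0]
force: [1.2, 0.3, 0.3]
grip_width: -0.003
grip_force: 0.5
6.7 [1.21263563 0.32659555 0.31891935] [-44.41790243   2.36507545 156.56087535]
```

Run:
```python
from h import *
a=[cv2.resize(capture(n)["color"][y:y+150,x:x+150],None,fx=2.6,fy=2.6) for n,x,y in(("side",280,100),("top",290,160))]
cv2.imwrite("pics/s3.png",np.hstack(a)[:,:,::-1]);print(sense()["force"])
```

```text
[ 0.18107178 -0.59550085  1.10932835]
```

View pics/s3.png

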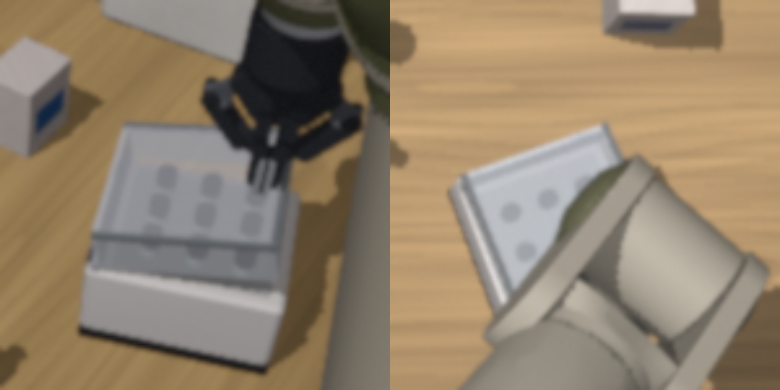

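The cover is nearly down, with the fingertip on top near its front edge at (262,185), so I'll lower it gently.

```bash
python3 -m jog '[{"tx":0,"ty":-3,"tz":7,"ax":0,"ay":0,"az":0,"jaw":1},{"tx":0,"ty":-3,"tz":7,"ax":0,"ay":0,"az":0,"jaw":1},{"tx":0,"ty":-2,"tz":5,"ax":0,"ay":0,"az":0,"jaw":1},{"tx":0,"ty":0,"tz":3,"ax":0,"ay":0,"az":0,"jaw":1},{"tx":0,"ty":0,"tz":2,"ax":0,"ay":0,"az":0,"jaw":1}]'
python3 -m jog '[{"tx":0,"ty":0,"tz":1,"ax":0,"ay":0,"az":0,"jaw":1},{"tx":0,"ty":0,"tz":1,"ax":0,"ay":0,"az":0,"jaw":1}]'
```

```text
time_s: 7.42
eef_pos: [388.1, -214.1, 133.1]
ee_rot: [-0.0, 0.581, 0.814, -0.0]
force: [0.0, 0.0, 1.9]
grip_width: 0.0
grip_force: 0.7
time_s: 7.68
eef_pos: [388.2, -214.2, 131.9]
ee_rot: [0.0, 0.581, 0.814, -0.0]
force: [-5.2, 3.3, 15.6]
grip_width: 0.006
grip_force: 7.8
```

The force jumped to about 16 N at z = 132, so the cover is on its stop. I'll lift off and check that it's level.

```bash
python3 -m jog '[{"tx":0,"ty":0,"tz":-10,"ax":0,"ay":0,"az":0,"jaw":1},{"tx":0,"ty":0,"tz":-40,"ax":0,"ay":0,"az":0,"jaw":1},{"tx":0,"ty":0,"tz":-50,"ax":0,"ay":0,"az":0,"jaw":1},{"tx":0,"ty":0,"tz":-50,"ax":0,"ay":0,"az":0,"jaw":1},{"tx":50,"ty":0,"tz":-20,"ax":0,"ay":0,"az":0,"jaw":1}]'
python3 -m jog '[{"tx":57,"ty":10,"tz":0,"ax":0,"ay":0,"az":0,"jaw":1},{"tx":57,"ty":10,"tz":0,"ax":0,"ay":0,"az":0,"jaw":1},{"tx":57,"ty":10,"tz":0,"ax":0,"ay":0,"az":0,"jaw":1}]'
python3 - <<'E'
from h import *
for n in("top","side"):
    p=inH(cloud(capture(n)));p=p[(abs(p[:,1])<65)&(abs(p[:,0])<75)&(p[:,2]>110)&(p[:,2]<150)]
    for lo in range(-75,75,25):
        k=p[(p[:,0]>=lo)&(p[:,0]<lo+25)]; print(n,lo,len(k),np.median(k[:,2]) if len(k) else 0)
c=capture("wrist");print({k:(np.round(np.array(v),2).tolist()) for k,v in c.items() if k not in("color","depth")})
s=sense();print(s["eef_pos"],s["joints"],s["time_s"])
E
```

```text
time_s: 8.3
eef_pos: [372.5, -167.9, 303.9]
ee_rot: [0.002, 0.582, 0.813, -0.0]
force: [-0.1, 1.2, -0.2]
grip_width: -0.002
grip_force: 0.0
time_s: 8.68
eef_pos: [344.1, 6.3, 301.8]
ee_rot: [0.0, 0.581, 0.814, 0.0]
force: [1.3, -0.3, 0.2]
grip_width: -0.003
grip_force: 0.0
top -75 565 131.93404813257257
top -50 559 131.74236617893484
top -25 556 131.86835114708867
top 0 549 131.6933340964024
top 25 547 131.81817656903468
top 50 507 131.7934996698798
side -75 182 131.55060231743045
side -50 54 131.01484304830507
side -25 55 131.41196716692616
side 0 201 131.25622104603167
side 25 265 131.28472524736208
side 50 378 131.3114411273599
{'fx': 342.02, 'fy': 342.02, 'cx': 279.98, 'cy': 214.85, 'mount': [[0.0, 0.95, 0.32, 81.25], [1.0, -0.0, -0.0, -0.15], [-0.0, 0.32, -0.95, -142.38], [0.0, 0.0, 0.0, 1.0]]}
[344.31906396   6.52863526 301.91731719] [-3.25728685e-01 -1.55711513e-01  1.82442465e+00  2.64466002e-04
  1.47128339e+00 -6.61649300e-01] 8.825
```

The cover is shut and level: 131.8 mm from hinge to free edge. Next I'll turn the wrist so its camera can see the timer's far face.

```bash
for i in 1; do python3 -m jog '[{"tx":0,"ty":0,"tz":0,"ax":0,"ay":0,"az":0.175,"jaw":1},{"tx":0,"ty":0,"tz":0,"ax":0,"ay":0,"az":0.175,"jaw":1},{"tx":0,"ty":0,"tz":0,"ax":0,"ay":0,"az":0.175,"jaw":1},{"tx":0,"ty":0,"tz":0,"ax":0,"ay":0,"az":0.175,"jaw":1},{"tx":0,"ty":0,"tz":0,"ax":0,"ay":0,"az":0.175,"jaw":1}]'; done
python3 -m jog '[{"tx":0,"ty":0,"tz":0,"ax":0,"ay":0,"az":0.175,"jaw":1},{"tx":0,"ty":0,"tz":0,"ax":0,"ay":0,"az":0.175,"jaw":1},{"tx":0,"ty":0,"tz":0,"ax":0,"ay":0,"az":0.175,"jaw":1},{"tx":0,"ty":0,"tz":0,"ax":0,"ay":0,"az":0.175,"jaw":1},{"tx":0,"ty":0,"tz":0,"ax":0,"ay":0,"az":0.175,"jaw":1}]'
python3 -m jog '[{"tx":0,"ty":0,"tz":0,"ax":0,"ay":0,"az":0.175,"jaw":1},{"tx":0,"ty":0,"tz":0,"ax":0,"ay":0,"az":0.175,"jaw":1},{"tx":0,"ty":0,"tz":0,"ax":0,"ay":0,"az":0.175,"jaw":1},{"tx":0,"ty":0,"tz":0,"ax":0,"ay":0,"az":0.175,"jaw":1}]'
python3 - <<'E'
from h import *
s=sense();r=rot(s["ee_rot"]).as_matrix();print(s["joints"],np.degrees(np.arctan2(r[1,0],r[0,0])),delta([535,140,200]))
E
```

```text
time_s: 9.45
eef_pos: [345.0, 3.5, 301.4]
ee_rot: [0.0, 0.873, 0.488, 0.0]
force: [0.7, -0.7, -0.4]
grip_width: 0.003
grip_force: 0.0
time_s: 10.07
eef_pos: [345.0, 3.5, 301.4]
ee_rot: [0.0, 0.997, 0.072, 0.0]
force: [0.2, 0.5, -0.7]
grip_width: 0.002
grip_force: 0.0
time_s: 10.58
eef_pos: [345.0, 3.5, 301.4]
ee_rot: [0.0, 0.962, -0.274, 0.0]
force: [0.0, -0.0, 0.6]
grip_width: -0.002
grip_force: 0.0
[-3.33531776e-01 -1.52930871e-01  1.82334655e+00 -6.99362319e-05
  1.47100907e+00  1.79297230e+00] -31.83930973190212 (array([  89.39824479, -216.17080579,  101.44700506]), None)
```

```bash
python3 -m jog '[{"tx":18,"ty":-43,"tz":20,"ax":0,"ay":0,"az":0,"jaw":1},{"tx":18,"ty":-43,"tz":20,"ax":0,"ay":0,"az":0,"jaw":1},{"tx":18,"ty":-43,"tz":20,"ax":0,"ay":0,"az":0,"jaw":1},{"tx":18,"ty":-43,"tz":20,"ax":0,"ay":0,"az":0,"jaw":1},{"tx":18,"ty":-43,"tz":20,"ax":0,"ay":0,"az":0,"jaw":1}]'
python3 -m jog '[{"tx":0,"ty":0,"tz":0,"ax":0,"ay":0,"az":0,"jaw":1}]'
cat >> h.py <<'E'
def wrist():
    s=sense();c=capture("wrist");T=np.eye(4);T[:3,:3]=rot(s["ee_rot"]).as_matrix();T[:3,3]=s["eef_pos"]
    c["camera_from_world"]=np.linalg.inv(T@np.array(c["mount"]));return c
E
python3 - <<'E'
from h import *
c=wrist();cv2.imwrite("pics/w1.png",c["color"][:,:,::-1])
l=place_of("timer","wrist");print([(e["conf"],e["centre"],unproj(c,e["centre"],z=0)) for e in l[:2]])
p=cloud(c)
q=p[(np.hypot(*(p[:,:2]-(441,197)).T)<75)&(p[:,2]>86)&(p[:,2]<103)]
print(len(q),cv2.minAreaRect(q[:,:2].astype(np.float32)),np.median(q[:,2]));s=sense();print(s["eef_pos"],s["joints"])
E
```

```text
time_s: 11.2
eef_pos: [535.4, 140.8, 200.4]
ee_rot: [0.0, 0.962, -0.271, 0.0]
force: [1.2, 0.0, -0.2]
grip_width: 0.004
grip_force: 0.0
time_s: 11.32
eef_pos: [534.7, 141.1, 198.4]
ee_rot: [0.001, 0.963, -0.271, -0.002]
force: [-1.1, -0.3, -0.1]
grip_width: -0.004
grip_force: 0.0
[(0.84, [281.6, 279.3], array([4.40109586e+02, 1.95925001e+02, 5.68434189e-14]))]
38 ((457.14410400390625, 187.39108276367188), (69.5772933959961, 4.061038017272949), 57.14472198486328) 89.98675766702435
[533.82356105 140.1014967  201.0292931 ] [ 4.44369258e-02  3.96456984e-01  1.46106893e+00 -2.06085286e-04
  1.28486549e+00  2.16438017e+00]
```

View pics/w1.png

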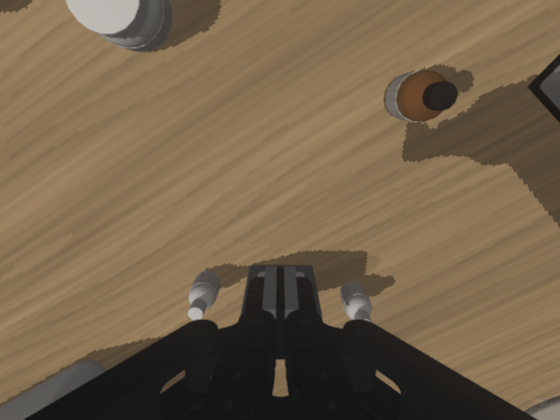

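The wrist view shows my fingers hiding the timer at (281,300), with the droppers at (204,290) and (355,300). I'll sidestep and tilt to see its face.

```bash
python3 -m jog '[{"tx":20,"ty":-35,"tz":0,"ax":0,"ay":0,"az":0,"jaw":1},{"tx":20,"ty":-45,"tz":0,"ax":0,"ay":0,"az":0,"jaw":1},{"tx":0,"ty":0,"tz":0,"ax":0,"ay":-0.175,"az":0,"jaw":1},{"tx":0,"ty":0,"tz":0,"ax":0,"ay":-0.175,"az":0,"jaw":1}]'
python3 - <<'E'
from h import *
c=wrist();cv2.imwrite("pics/w2.png",c["color"][:,:,::-1])
p=cloud(c)
q=p[(np.hypot(*(p[:,:2]-(441,197)).T)<60)&(p[:,2]>90)&(p[:,2]<101)]
print(len(q),cv2.minAreaRect(q[:,:2].astype(np.float32)) if len(q) else 0,sense()["eef_pos"])
E
```

```text
time_s: 11.92
eef_pos: [609.6, 187.7, 203.5]
ee_rot: [-0.049, 0.948, -0.266, -0.169]
force: [-0.5, 0.5, -0.5]
grip_width: -0.003
grip_force: 0.0
1875 ((442.6793212890625, 196.98663330078125), (69.35353088378906, 39.94281768798828), 57.99555969238281) [610.33026883 185.28913359 200.93583111]
```

View pics/w2.png

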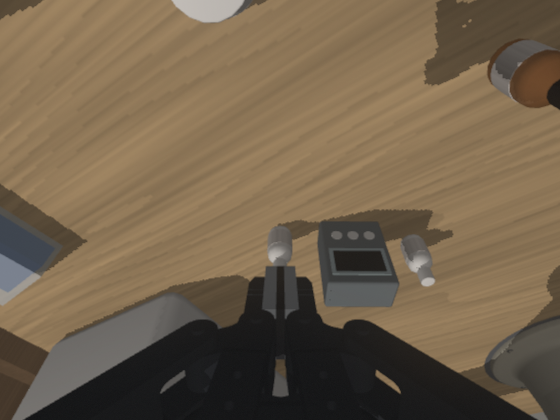

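The display is at (360,262), on the far (+x) face with its keys above it in this view, so the push goes back toward the robot's side. I'll level the tool and move to just in front of that face.

```bash
python3 -m jog '[{"tx":0,"ty":0,"tz":0,"ax":0,"ay":0.175,"az":0,"jaw":1},{"tx":0,"ty":0,"tz":0,"ax":0,"ay":0.175,"az":0,"jaw":1},{"tx":0,"ty":0,"tz":0,"ax":0,"ay":0,"az":0,"jaw":1}]'
python3 - <<'E'
from h import *
n=np.array([np.cos(np.radians(-31.8)),np.sin(np.radians(-31.8)),0])
t=np.array([441.5,197.3,0])
print(delta(t+n*48+[0,0,82],R.from_euler("z",np.radians(-31.8))*R.from_euler("x",np.pi)))
E
```

```text
time_s: 12.35
eef_pos: [608.2, 188.9, 203.7]
ee_rot: [-0.0, 0.963, -0.27, 0.002]
force: [0.6, -1.2, -0.1]
grip_width: 0.004
grip_force: 0.0
(array([-99.16273634,  80.08883017, 121.18055575]), array([-0.00171082, -0.00355497,  0.00836269]))
```

```bash
python3 -m jog '[{"tx":-33,"ty":27,"tz":0,"ax":0,"ay":0,"az":0,"jaw":1},{"tx":-33,"ty":27,"tz":0,"ax":0,"ay":0,"az":0,"jaw":1},{"tx":-33,"ty":26,"tz":30,"ax":0,"ay":0,"az":0,"jaw":1},{"tx":0,"ty":0,"tz":50,"ax":0,"ay":0,"az":0,"jaw":1},{"tx":0,"ty":0,"tz":41,"ax":0,"ay":0,"az":0,"jaw":1}]'
python3 -m jog '[{"tx":0,"ty":0,"tz":0,"ax":0,"ay":0,"az":0,"jaw":1},{"tx":0,"ty":0,"tz":0,"ax":0,"ay":0,"az":0,"jaw":1}]'
python3 - <<'E'
from h import *
n=np.array([np.cos(np.radians(-31.8)),np.sin(np.radians(-31.8)),0]);m=np.array([-n[1],n[0],0])
s=sense();d=s["eef_pos"]-np.array([441.5,197.3,0]);print(d@n,d@m,d[2],s["force"])
E
```

```text
time_s: 12.98
eef_pos: [483.3, 170.9, 79.7]
ee_rot: [-0.0, 0.962, -0.272, 0.0]
force: [1.1, 0.4, 1.0]
grip_width: 0.002
grip_force: 0.0
time_s: 13.22
eef_pos: [484.5, 171.6, 82.1]
ee_rot: [-0.001, 0.963, -0.271, 0.001]
force: [-0.0, 0.5, 0.1]
grip_width: 0.001
grip_force: 0.0
50.09177849442234 0.7992957220708199 82.12164744579876 [-0.04367142  0.459186    0.11599762]
```

```bash
python3 -m jog '[{"tx":-7,"ty":0,"tz":0,"ax":0,"ay":0,"az":0,"jaw":1},{"tx":-7,"ty":0,"tz":0,"ax":0,"ay":0,"az":0,"jaw":1},{"tx":-6,"ty":0,"tz":0,"ax":0,"ay":0,"az":0,"jaw":1},{"tx":-6,"ty":0,"tz":0,"ax":0,"ay":0,"az":0,"jaw":1},{"tx":-6,"ty":0,"tz":0,"ax":0,"ay":0,"az":0,"jaw":1}]'
python3 -m jog '[{"tx":-6,"ty":0,"tz":0,"ax":0,"ay":0,"az":0,"jaw":1},{"tx":-6,"ty":0,"tz":0,"ax":0,"ay":0,"az":0,"jaw":1},{"tx":-6,"ty":0,"tz":0,"ax":0,"ay":0,"az":0,"jaw":1}]'
python3 - <<'E'
from h import *
p=cloud(capture("side"));q=p[(np.hypot(*(p[:,:2]-(400,222)).T)<110)&(p[:,2]>12)&(p[:,2]<130)]
n=np.array([.85,-.527,0]);m=np.array([.527,.85,0]);d=q-[441.5,197.3,0];a=d@n;b=d@m
k=abs(b)<30
for lo in range(-130,30,10):
    z=d[k&(a>=lo)&(a<lo+10)][:,2]
    if len(z):print(lo,len(z),np.percentile(z,[5,50,95]))
E
```

```text
time_s: 13.85
eef_pos: [455.6, 188.8, 80.4]
ee_rot: [-0.0, 0.963, -0.271, 0.0]
force: [1.0, 0.4, -0.1]
grip_width: -0.003
grip_force: 0.2
time_s: 14.22
eef_pos: [440.1, 198.2, 80.2]
ee_rot: [0.0, 0.963, -0.271, -0.0]
force: [0.2, -0.1, 0.3]
grip_width: 0.001
grip_force: 0.0
-60 100 [84.66568658 87.41457212 89.97761956]
-50 233 [86.79395729 90.67148104 93.66379905]
-40 220 [91.80405882 95.08584443 98.12140862]
-30 207 [ 96.06452217  98.96774199 101.42388853]
-20 149 [ 90.5247737  106.69586897 129.06250108]
-10 78 [ 88.39717869 105.44827144 126.99743582]
0 9 [ 92.66672048 125.93572967 128.23292157]
```

```bash
python3 -m jog '[{"tx":-6,"ty":0,"tz":0,"ax":0,"ay":0,"az":0,"jaw":1},{"tx":-6,"ty":0,"tz":0,"ax":0,"ay":0,"az":0,"jaw":1},{"tx":0,"ty":0,"tz":0,"ax":0,"ay":0,"az":0,"jaw":1},{"tx":0,"ty":0,"tz":0,"ax":0,"ay":0,"az":0,"jaw":1}]'
python3 -m jog '[{"tx":0,"ty":0,"tz":-40,"ax":0,"ay":0,"az":0,"jaw":1},{"tx":0,"ty":0,"tz":-50,"ax":0,"ay":0,"az":0,"jaw":1},{"tx":50,"ty":0,"tz":-30,"ax":0,"ay":0,"az":0,"jaw":1},{"tx":50,"ty":0,"tz":0,"ax":0,"ay":0,"az":0,"jaw":1},{"tx":50,"ty":0,"tz":0,"ax":0,"ay":0,"az":0,"jaw":1}]'
python3 - <<'E'
from h import *
C={n:capture(n) for n in("side","top")}
for nm in C:
    p=cloud(C[nm]);q=p[(np.hypot(*(p[:,:2]-(395,222)).T)<90)&(p[:,2]>32)&(p[:,2]<45)]
    d=q-[441.5,197.3,0];q=q[abs(d@[.527,.85,0])<42]
    print(nm,len(q),cv2.minAreaRect(q[:,:2].astype(np.float32)),np.median(q[:,2]))
for q in["dropper_a","amber_bottle","beaker","carton","jar"]:
    print(q,[(round(e["conf"],2),np.round(unproj(C["top"],e["centre"],z=0)[:2],1)) for e in place_of(q,"top")[:2]])
p=inH(cloud(C["top"]));p=p[(abs(p[:,1])<65)&(abs(p[:,0])<75)&(p[:,2]>110)&(p[:,2]<150)];print("cover z",np.median(p[:,2]))
cv2.imwrite("pics/end.png",np.hstack([cv2.resize(C["side"]["color"][100:400,150:410],(390,450)),cv2.resize(C["top"]["color"][130:330,150:410],(400,308)).copy()[:,:] if 0 else cv2.resize(C["top"]["color"][130:330,150:410],(400,450))])[:,:,::-1])
E
```

```text
time_s: 14.78
eef_pos: [430.4, 204.2, 80.4]
ee_rot: [-0.0, 0.963, -0.271, 0.0]
force: [0.4, -0.5, -0.2]
grip_width: 0.001
grip_force: 0.0
time_s: 15.4
eef_pos: [559.8, 125.0, 200.7]
ee_rot: [-0.0, 0.963, -0.271, 0.0]
force: [0.8, 0.6, -0.7]
grip_width: -0.002
grip_force: 0.0
side 2021 ((384.31146240234375, 233.2477264404297), (70.44577026367188, 95.67896270751953), 58.42873764038086) 37.584256707893815
top 3 ((360.6997985839844, 286.0361633300781), (0.17939680814743042, 5.065249919891357), 82.46534729003906) 38.45918330817881
dropper_a [(0.37, array([ 445.1, -197.5]))]
amber_bottle [(0.76, array([545.5,   3. ]))]
beaker [(0.71, array([670. ,  -6.6]))]
carton [(0.82, array([ 685. , -301.4]))]
jar [(0.45, array([722.1, 165.7]))]
cover z 131.75575817978734
```

View pics/end.png

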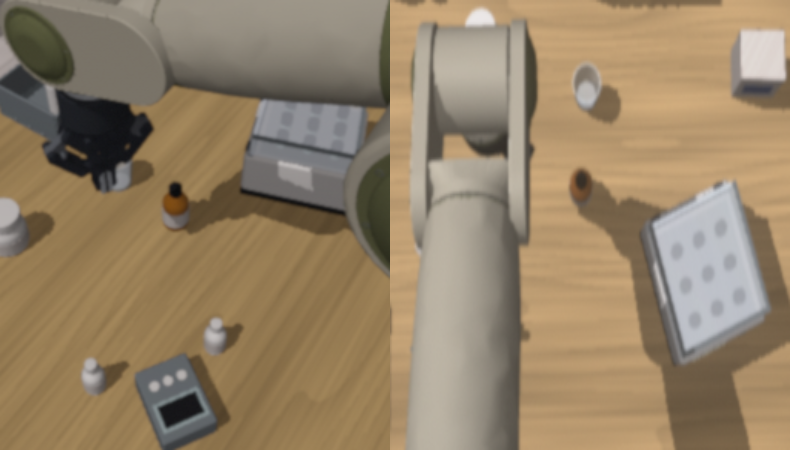

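The timer lies flat at (178,400) with its display up and hasn't slid. The droppers, amber bottle and beaker stand where they were, the cover is shut, and the arm is clear.

```bash
python3 -c "from rig import *;print(finish_job())"
```

```text
the job is handed in; nothing more can be done
None
```

The job is handed in after about 15 s on the robot clock: the cover was closed gently onto its stop and measures level, the timer was then tipped over in place onto its back with the display up, and the bottles, beaker, jar and carton were left standing where they were.

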